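# Start up the deburring station

## Robot

A 6-joint arm with a two-finger parallel gripper is mounted at the origin on the work surface. World frame = base frame: x ahead of the robot, y to its left, z up, the work surface at z = 0. Lengths are in m, angles in rad, forces in N, time in s.
With the tool pointing down it reaches from about 0.35 to 0.975 m from the base axis. Payload 4.9 kg.
Tool frame: the origin (TCP) lies midway between the tips of the shut fingers; the grasp point (between the pads) lies 19 mm behind it; z points along the fingers, y is the line along which they close (so a half turn about z gives the same grasp; the last joint's range is limited). The gripper opens to 85 mm and grips with 20 to 120 N. Pads are 22 mm wide; open, the fingers measure 114 mm over their backs; the gripper's body (76 mm by 85 mm) begins 54 mm behind the grasp point. The pads swing forward as they close: fully open they stand 13 mm farther back than shut.
Start: joints at [1.09, 0.053, 1.613, -0, 1.476, -0.119], TCP at [0.221, 0.585, 0.231] pointing down, gripper open.
Joint ranges: [-3.01, 3.01], [-1.01, 2.22], [0.06, 2.58], [-1.02, 4.17], [0.09, 2.62], [-3.14, 3.14]. Speed limits (rad/s): [2.57, 2.57, 3.14, 3.14, 3.14, 3.14].

## Interface

Orientations are given as a unit quaternion [w, x, y, z].
In Python, from plant import state, grab_frame, job_done, cut_out, place_of gives the robot as it stands.
- The arm moves only by the tool jog_arm, never from a script. Its argument "motion" is text: rows parted by semicolons, each of 7 numbers parted by spaces: the opening in per cent of the stroke, from 0 (shut) to 100 (fully open), then the shift along the tool's x, y, z as a fraction of full scale, then the turn, a rotation vector about the tool's x, y, z as a fraction of full scale. A call has exactly 5 rows; each row is the pose to reach, as a shift and turn from the pose commanded when the call began, along the tool's axes at that moment; what a row does not reach only later rows make up. Full scale, the value 1, is 50 cm for a shift and 1.5 rad for a turn. A row lasts 1/8 s, in which the tool goes at most 62.5 mm and 10.7 degrees, less where a joint would pass 70% of its speed; a pose out of reach is approached as far as the arm can. A call with a number of a shift or a turn outside -1 to 1 is refused whole. A call with a gripper value outside its range is refused whole. The fingers move at their own pace and stop on an object; the grip force is fixed at half the most. Time passes only in rows, so rows that repeat a pose let the fingers close, or fill a call up. It gives the time, the measured TCP pose, the force, the opening and the grip force at its end, in the units of the state.
- state(): the state, without advancing time (a new reading comes with each control period).
- grab_frame(name): name is "scene" or "top"; returns a dict with "color" (400x640x3 uint8, red, green, blue), "range_z" (400x640 float32, m along the optical axis (not along the pixel's ray), 0 where there is no reading), "intrinsics" (3x3 intrinsics, pixels), "k1" (the pictures are not rectified: a ray, as slopes to the right and down, at radius r is drawn at 1 + k1 r^2 times it, then the intrinsics apply), "world_from_camera" (4x4, takes a point from camera to world coordinates). Camera axes: x right, y up, looking along -z (the intrinsics and any distortion apply to the point x, -y, -z); pixel columns grow to the right and rows downward; lengths in m; the calibration is good to about 2 mm. A picture is of the moment at which its call begins.
- job_done(): hands the job in; it is judged then, once.
Trained networks look in the newest picture that a camera, given by its name, has taken for a name from the list of things; names that differ only in an ending like _2 or _b are one class to them, and where a whole thing is asked for, a point or a joint stands for the part that bears it (a point fixed in the world has none). Each returns a list of dicts, best first, with "p" (0 to 1); they miss things now and then, are a little off and sometimes report something else, mostly with a low value. They report only what shows in the picture. A call takes as long as a camera call.
- cut_out(camera, thing): "pixels" (400x640 bool, what is visible of it).
- place_of(camera, thing): "at" ([x, y, z] in m, in world coordinates, good to about 4 mm: a listed point, or the origin of a listed thing).
The state is a dict: "time": time; "joint_pos": joint angles; "joint_vel": joint speeds; "joint_efforts": joint torques, N m; "tool_pos": TCP position; "tool_rot": TCP orientation; "contact_force": force on the tool from outside, world axes, zero at the start; "ft_torque": the same for the moment, N m; "gripper_width": opening from 0.0 (shut) to 1.0 (fully open); "grasp_force": force on a finger pad.
Only numpy, scipy, OpenCV 4.12 (cv2) and the standard library are available. Lean on these libraries where they do the work, as an engineer would, in place of code of your own. Each camera call takes 0.05 s, during which the arm holds its last target. There are 200 camera calls.

## Task

Start up the deburring station: with the dust extractor still off, push the yellow filter-shaker knob on its top all the way down and let it spring back; then switch the extractor on by pressing the white-dotted half of its black rocker until that half is fully down; and only then press the green start button of the brush machine fully in and let it go. Leave the red stop button unpressed and everything lying about on the bench and on the extractor where it is; nothing is to be picked up.

Things in the scene. Friction and masses are not known exactly. Their poses are not given: they have to be found in the camera images.
- extractor: White bench dust extractor, 340 deep (x) x 260 wide (y) x 220 mm high, fixed, on the left or the right, turned up to 0.2 rad. Origin: centre of its underside; x points from the operator's side to its back, z up. Along its operator's edge (x -170 to -68 mm) a grey panel about 195 mm up slopes at 0.17 rad: rocker at y +50, fixed lamp at -5, fixed grey knob (22 mm high) at -55 mm.
- shaker (a joint): Filter-shaker knob, travel in m: 0 up, 0.016 fully down. Slides straight down; a spring pushes it back up (about 1.6 N to start it, 4.8 N fully down).
- shaker_top (a point): Centre of the flat top of the yellow round filter-shaker knob (38 mm across) that stands on the extractor's flat top, 275 mm above the bench when up. 231 mm above the bench is the top of its black collar.
- rocker (a joint): Extractor switch, rad: 0 = off (the half with the white dot stands raised), 0.26 = on (white-dot half pressed in). Stiff, no spring: it stays where it is left; 2 to 5 N on the press point moves it.
- rocker_on (a point): Press point on the white-dot (on) half of the black V-shaped rocker, on the cap's surface 14 mm from the pivot; it moves with the rocker and sinks about 3 mm (and shifts 3 mm to the back) as that goes to on. The rocker is 46 mm long (along the extractor's x) and 28 mm wide, its pivot in the sloping panel; the on half, 23 mm long, is the one farther from the operator.
- brush_machine: Blue double-ended bench brush machine, 345 wide (y), 250 mm high, fixed, left or right, turned up to 0.2 rad. Origin: centre of its underside; x points from the operator's side to its back. Its grey switch desk, 88 (x) x 180 mm (y), is centred at x -132 mm; its top, 57 mm up, slopes at 0.17 rad to the operator. Work rests, shields, motor stand 70 mm and more behind the buttons.
- start (a joint): Start button, travel in m along the normal of the desk's sloping top: 0 up, 0.006 fully in. Springs back by itself (about 1.7 N to start, 4.2 N fully in).
- start_top (a point): Centre of the flat top of the green start button (33 mm across, standing 10 mm proud of its steel bezel), at the desk's y = +45 mm, about 73 mm above the bench.
- stop (a joint): Stop button, travel in m: 0 up, 0.006 fully in; same spring as the start button.
- stop_top (a point): Centre of the top of the red mushroom stop button (40 mm across), at the desk's y = -45 mm, 90 mm from the green button. To be left alone.
- casting_a: Loose cast aluminium ring with a lug, 64 mm across, 12 mm high, lying on the extractor's flat top behind the yellow knob. Origin: centre of its underside. A bystander.
- casting_b: Loose cast aluminium ring with a lug, 64 mm across, 12 mm high, lying on the bench between the two machines. Origin: centre of its underside. A bystander.
- casting_c: Loose cast aluminium ring with a lug, 72 mm across, 12 mm high, lying on the bench straight ahead of the robot. Origin: centre of its underside. A bystander.
- knife: Loose hand deburring knife with a black handle, 190 mm long and 18 mm high, lying on the bench. Origin: on the bench under the handle near its middle; blade towards +x. A bystander.
- oil_bottle: Loose yellow plastic oil bottle with a red cap, 56 mm across, 160 mm high. Origin: centre of its underside. A bystander.
- mug: Loose white mug, 80 mm across, 90 mm high, standing on the bench near the robot. Origin: centre of its underside. A bystander.

How it is judged:
On the way, in this order (a step that is already met when the one before it is completed fails the run):
1. The filter-shaker knob is pushed all the way down (value of joint shaker above 0.013 m and value of joint rocker below 0.1 rad), for 0.1 s.
2. The knob is back up and the extractor's rocker is on (value of joint shaker below 0.004 m and value of joint rocker above 0.2 rad), for 0.1 s.
3. The green start button is pressed fully in (value of joint start above 0.0042 m and value of joint rocker above 0.2 rad), for 0.1 s.
At the end, for the whole second after the job is handed in: The extractor's rocker is on (above 0.2 rad), the shaker knob (under 4 mm), the start and the stop button (under 1.5 mm) are back up, and every loose thing is within 20 mm of where it stood (all of step 2 and value of joint each of start, stop below 0.0015 m and distance of each of casting_a, casting_b, casting_c, knife, oil_bottle, mug from where it was at the start of the episode below 0.02 m); the robot touches nothing.
It fails at once if the red stop button is pressed (more than 2 mm) (value of joint stop above 0.002 m).
It fails at once if the start button is pressed (more than 3 mm) while the extractor is off (value of joint start above 0.003 m and value of joint rocker below 0.13 rad).
It fails at once if the filter is shaken (knob more than 6 mm down) with the extractor on (value of joint shaker above 0.006 m and value of joint rocker above 0.18 rad).
It fails at once if a loose bystander is shifted or lifted by more than 20 mm (distance of any of casting_a, casting_b, casting_c, knife, oil_bottle, mug from where it was at the start of the episode above 0.02 m).
It fails at once if a standing thing is tipped (angle between any of oil_bottle, mug's own z axis and vertical above 0.3 rad).
It also fails if it takes over 48 s, if anything falls off the work surface, if the arm or the gripper's body presses on something with over 40 N, if the wrist force passes 120 N, or if a joint passes its speed limit or range.

## Working session

There is one attempt and no reset: what is moved stays moved. The work goes in short steps, Python scripts to look and compute and a tool call to move; the robot and the scene stay as the last step left them, time stands still between calls to the robot, and variables do not carry over. Pictures are saved under pics/ and viewed, at most 10 in all, crops included, and the job is handed in when it is done.

Besides the shell and the picture viewer there is one more tool, called after "Call:" as name(argument=value, ...) on one line, values as JSON. jog_arm: Moves the arm, as the interface text tells. Shift numbers are shares of 50 cm and turn numbers shares of 1.5 rad, none past 1 either way. Its arguments: {"type":"object","properties":{"motion":{"type":"string"}},"required":["motion"]}

```bash
mkdir -p pics; cat > h.py <<'E'
import numpy as np, cv2
from plant import *
from scipy.spatial.transform import Rotation as R
def save(n,f):
    cv2.imwrite(f'pics/{n}.png',f['color'][:,:,::-1])
def cloud(f):
    K=f['intrinsics'];z=f['range_z'];h,w=z.shape
    u,v=np.meshgrid(np.arange(w),np.arange(h))
    xd=(u-K[0,2])/K[0,0];yd=(v-K[1,2])/K[1,1];x,y=xd.copy(),yd.copy()
    for _ in range(15):
        s=1+f['k1']*(x*x+y*y);x=xd/s;y=yd/s
    P=np.stack([x*z,-y*z,-z],-1);T=f['world_from_camera']
    W=P@T[:3,:3].T+T[:3,3];W[z==0]=np.nan
    return W
E
python3 - <<'E'
from h import *
f={c:grab_frame(c) for c in('scene','top')}
a=[]
for c in f: a.append(f[c]['color'][:,:,::-1]);np.save(c,cloud(f[c]));cv2.imwrite(f'pics/{c}.png',f[c]['color'][:,:,::-1])
for t in('shaker_top','rocker_on','start_top','stop_top','extractor','brush_machine','casting_a','casting_b','casting_c','knife','oil_bottle','mug'):
  for c in f:
    print(t,c,[(np.round(d['at'],3).tolist(),round(d['p'],2)) for d in place_of(c,t)[:3]])
s=state();print(s['time'],s['tool_pos'],s['tool_rot'],R.from_quat(np.roll(s['tool_rot'],-1)).as_matrix().round(3))
E
```

```text
shaker_top scene [([0.597, -0.241, 0.279], 0.76)]
shaker_top top [([0.594, -0.236, 0.273], 0.49), ([0.717, -0.258, 0.219], 0.18)]
rocker_on scene [([0.513, -0.175, 0.207], 0.51)]
rocker_on top [([0.513, -0.179, 0.213], 0.79)]
start_top scene [([0.344, -0.399, 0.0], 0.56), ([0.464, 0.282, 0.078], 0.42)]
start_top top [([0.461, 0.283, 0.072], 0.44)]
stop_top scene [([0.319, 0.234, 0.004], 0.49), ([0.468, 0.193, 0.082], 0.39)]
stop_top top [([0.47, 0.19, 0.085], 0.61), ([0.508, -0.179, 0.214], 0.59)]
extractor scene []
extractor top []
brush_machine scene [([0.606, 0.247, 0.002], 0.79)]
brush_machine top [([0.607, 0.246, 0.003], 0.62)]
casting_a scene [([0.716, -0.259, 0.221], 0.68), ([0.395, 0.009, -0.001], 0.61)]
casting_a top [([0.4, 0.006, -0.001], 0.68), ([0.545, 0.006, 0.001], 0.56), ([0.466, 0.192, 0.088], 0.19)]
casting_b scene [([0.716, -0.259, 0.221], 0.68), ([0.395, 0.009, -0.001], 0.61)]
casting_b top [([0.4, 0.006, -0.001], 0.68), ([0.545, 0.006, 0.001], 0.56), ([0.466, 0.192, 0.088], 0.19)]
casting_c scene [([0.716, -0.259, 0.221], 0.68), ([0.395, 0.009, -0.001], 0.61)]
casting_c top [([0.4, 0.006, -0.001], 0.68), ([0.545, 0.006, 0.001], 0.56), ([0.466, 0.192, 0.088], 0.19)]
knife scene [([0.328, -0.232, -0.0], 0.62), ([0.323, 0.232, -0.001], 0.43)]
knife top [([0.33, -0.23, -0.001], 0.52), ([0.542, 0.003, 0.003], 0.19)]
oil_bottle scene [([0.344, -0.4, -0.001], 0.85), ([0.605, 0.247, 0.002], 0.69)]
oil_bottle top [([0.345, -0.401, 0.002], 0.64), ([0.328, -0.229, 0.002], 0.17)]
mug scene [([0.321, 0.233, 0.001], 0.67)]
mug top [([0.317, 0.234, 0.001], 0.82)]
1.3 [0.22122794 0.58452584 0.23130288] [5.64338901e-06 1.79934197e-01 9.83678649e-01 3.27330974e-06] [[-0.935  0.354  0.   ]
 [ 0.354  0.935  0.   ]
 [-0.     0.    -1.   ]]
```

View pics/scene.png

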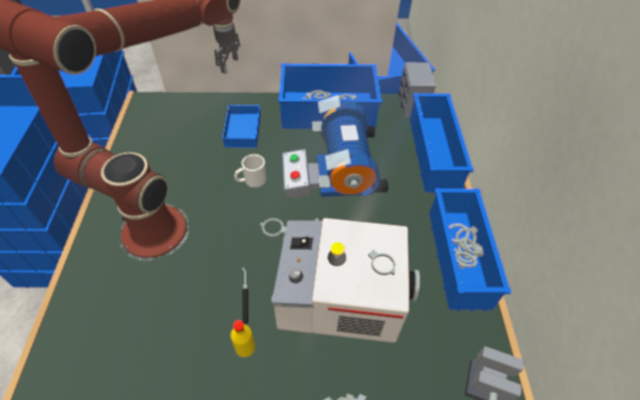

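View pics/top.png

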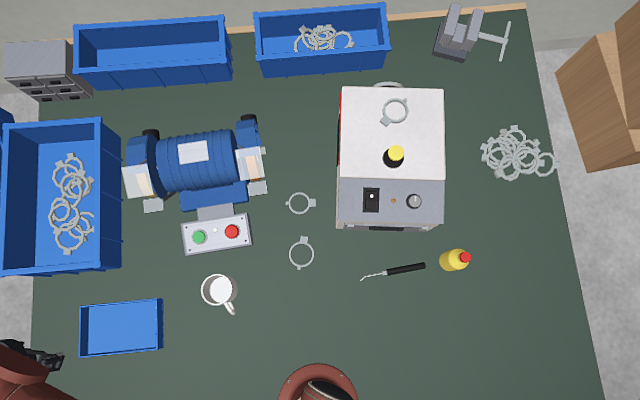

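The top view shows the yellow knob at (394,155), the rocker at (371,199) with its white dot on the far half, green at (198,237), and red at (231,231). The shaker, rocker, green and red detections agree with this. I'll refine with depth while starting the lift.

```bash
python3 - <<'E'
from h import *
for c in('scene','top'):
  im=cv2.imread(f'pics/{c}.png');W=np.load(c+'.npy');hsv=cv2.cvtColor(im,cv2.COLOR_BGR2HSV)
  H,S,V=[hsv[:,:,i].astype(int) for i in range(3)]
  def near(p,r): return np.hypot(W[...,0]-p[0],W[...,1]-p[1])<r
  for n,m in dict(yellow=near((.595,-.238),.04)&(S>120)&(H>20)&(H<40)&(W[...,2]>.262),green=near((.462,.283),.03)&(S>100)&(H>45)&(H<90),red=near((.469,.191),.035)&(S>120)&((H<8)|(H>170)),
     rocker=near((.505,-.178),.05)&(V<70)&(W[...,2]>.185),dot=near((.513,-.178),.022)&(V>140)&(W[...,2]>.19)).items():
    p=W[m]; print(c,n,len(p),np.median(p,0).round(4),p.min(0).round(3),p.max(0).round(3)) if len(p) else print(c,n,0)
  # panel plane and top edges
  m=(abs(W[...,2]-.195)<.02)&(S<60)&near((.49,-.23),.16)&(V>80)&(V<190)
  p=W[m][:,:2].astype(np.float32); print('panel rect',len(p),cv2.minAreaRect(p))
  m=(abs(W[...,2]-.22)<.006)&near((.65,-.25),.25)
  p=W[m][:,:2].astype(np.float32); print('top rect',cv2.minAreaRect(p))
im=cv2.imread('pics/top.png')[140:240,330:450];cv2.imwrite('pics/c1.png',cv2.resize(im,None,fx=5,fy=5))
E
```

```text
scene yellow 141 [ 0.5917 -0.2421  0.2723] [ 0.576 -0.26   0.264] [ 0.607 -0.221  0.276]
scene green 37 [0.4634 0.276  0.0711] [0.449 0.262 0.065] [0.475 0.288 0.077]
scene red 49 [0.4694 0.1859 0.0787] [0.455 0.172 0.073] [0.484 0.203 0.084]
scene rocker 149 [ 0.4953 -0.1843  0.2036] [ 0.47  -0.193  0.19 ] [ 0.523 -0.161  0.215]
scene dot 22 [ 0.5106 -0.1778  0.2013] [ 0.501 -0.199  0.193] [ 0.534 -0.168  0.214]
panel rect 2981 ((0.5144855380058289, -0.22958776354789734), (0.26349401473999023, 0.1486072689294815), 83.39759063720703)
top rect ((0.6296228170394897, -0.2449546605348587), (0.26197096705436707, 0.30609679222106934), 83.09225463867188)
top yellow 194 [ 0.592  -0.2363  0.274 ] [ 0.575 -0.255  0.264] [ 0.612 -0.219  0.279]
top green 111 [0.4645 0.2801 0.0736] [0.45  0.265 0.066] [0.479 0.295 0.079]
top red 147 [0.4697 0.1904 0.0801] [0.454 0.173 0.073] [0.487 0.208 0.088]
top rocker 360 [ 0.4974 -0.1739  0.2039] [ 0.471 -0.196  0.189] [ 0.53  -0.154  0.219]
top dot 29 [ 0.5107 -0.1821  0.2038] [ 0.502 -0.199  0.192] [ 0.535 -0.173  0.217]
panel rect 4032 ((0.5077318549156189, -0.22662538290023804), (0.2601954936981201, 0.13324607908725739), 82.6452865600586)
top rect ((0.6295560002326965, -0.2424629032611847), (0.2612181007862091, 0.3117421567440033), 83.09500885009766)
```

View pics/c1.png

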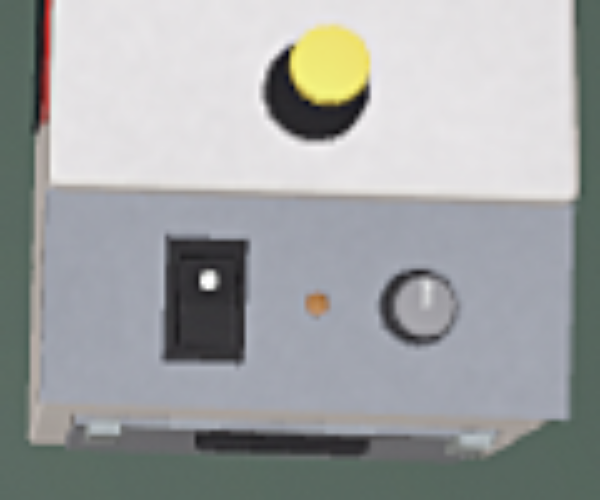

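Call:
jog_arm(motion="0 0 0 -0.12 0 0 -0.1; 0 0 0 -0.24 0 0 -0.2; 0 0 0 -0.36 0 0 -0.242; 0 0 0 -0.36 0 0 -0.242; 0 0 0 -0.36 0 0 -0.242")

```text
time: 1.92
tool_pos: [0.2212, 0.5845, 0.4109]
tool_rot: [-0.0, -0.0, 1.0, -0.0]
contact_force: [-1.0, -0.3, -1.2]
gripper_width: 0.0
grasp_force: 0.0
```

Box edges give an extractor yaw of about −0.12 rad. The targets are shaker (0.594, −0.238, 0.275), rocker_on (0.512, −0.177, 0.210) and start (0.463, 0.281, 0.073). I'll swing across high.

Call:
jog_arm(motion="0 -0.05 -0.11 0 0 0 0; 0 -0.1 -0.22 0 0 0 0; 0 -0.15 -0.33 0 0 0 0; 0 -0.2 -0.44 0 0 0 0; 0 -0.248 -0.548 0 0 0 0")

```text
time: 2.55
tool_pos: [0.3455, 0.3086, 0.4083]
tool_rot: [-0.002, -0.001, 1.0, -0.001]
contact_force: [2.2, -0.3, -0.3]
gripper_width: 0.001
grasp_force: 0.0
```

Call:
jog_arm(motion="0 -0.05 -0.11 0 0 0 0; 0 -0.1 -0.22 0 0 0 0; 0 -0.15 -0.33 0 0 0 0; 0 -0.2 -0.44 0 0 0 0; 0 -0.248 -0.548 0 0 0 0")

```text
time: 3.18
tool_pos: [0.4698, 0.0349, 0.4084]
tool_rot: [-0.002, -0.0, 1.0, 0.0]
contact_force: [0.5, 1.1, 0.7]
gripper_width: 0.004
grasp_force: 0.0
```

Call:
jog_arm(motion="0 -0.05 -0.11 0 0 0 0; 0 -0.1 -0.22 0 0 0 0; 0 -0.15 -0.33 0 0 0 0; 0 -0.2 -0.44 0 0 0 0; 0 -0.25 -0.549 0 0 0 0")

```text
time: 3.8
tool_pos: [0.5952, -0.2392, 0.4079]
tool_rot: [-0.002, -0.0, 1.0, 0.001]
contact_force: [0.8, 0.4, 0.7]
gripper_width: -0.0
grasp_force: 0.0
```

Call:
jog_arm(motion="0 0 0 0.1 0 0 0; 0 0 0 0.2 0 0 0; 0 0 0 0.25 0 0 0; 0 0 0 0.25 0 0 0; 0 0 0 0.25 0 0 0")

```text
time: 4.42
tool_pos: [0.5953, -0.2375, 0.2866]
tool_rot: [0.0, -0.001, 1.0, -0.0]
contact_force: [0.5, 0.1, 0.7]
gripper_width: -0.002
grasp_force: 0.0
```

Call:
jog_arm(motion="0 0 0 0.015 0 0 0; 0 0 0 0.03 0 0 0; 0 0 0 0.045 0 0 0; 0 0 0 0.055 0 0 0; 0 0 0 0.055 0 0 0")

```text
time: 5.05
tool_pos: [0.5957, -0.2378, 0.2593]
tool_rot: [0.001, -0.001, 1.0, -0.0]
contact_force: [2.0, -1.2, 4.9]
gripper_width: 0.003
grasp_force: 2.1
```

Call:
jog_arm(motion="0 0 0 0.004 0 0 0; 0 0 0 0.004 0 0 0; 0 0 0 0.004 0 0 0; 0 0 0 0.004 0 0 0; 0 0 0 0.004 0 0 0")

```text
time: 5.68
tool_pos: [0.5957, -0.2378, 0.2586]
tool_rot: [0.001, -0.001, 1.0, -0.001]
contact_force: [1.1, 0.4, 6.5]
gripper_width: -0.002
grasp_force: 3.5
```

Call:
jog_arm(motion="0 0 0 -0.05 0 0 0; 0 0 0 -0.15 0 0 0; 0 0 0 -0.15 0 0 0; 0 0.08 0.061 -0.15 0 0 0; 0 0.164 0.122 -0.15 0 0 0")

```text
time: 6.3
tool_pos: [0.5115, -0.1758, 0.3293]
tool_rot: [-0.002, -0.0, 1.0, 0.001]
contact_force: [-0.9, 0.2, 0.4]
gripper_width: -0.0
grasp_force: 0.0
```

```bash
python3 - <<'E'
from h import *
f=grab_frame('top');W=cloud(f)
print([(np.round(d['at'],3),round(d['p'],2)) for c in('top',) for d in place_of(c,'shaker_top')[:2]+place_of(c,'rocker_on')[:2]])
s=state();print(s['time'],s['tool_pos'])
f=grab_frame('scene');cv2.imwrite('pics/s2.png',cv2.resize(f['color'][180:320,230:430,::-1],None,fx=4,fy=4))
E
```

```text
[(array([ 0.508, -0.178,  0.212]), 0.61), (array([ 0.401,  0.008, -0.001]), 0.54)]
6.45 [ 0.511185   -0.17521826  0.32991488]
```

View pics/s2.png

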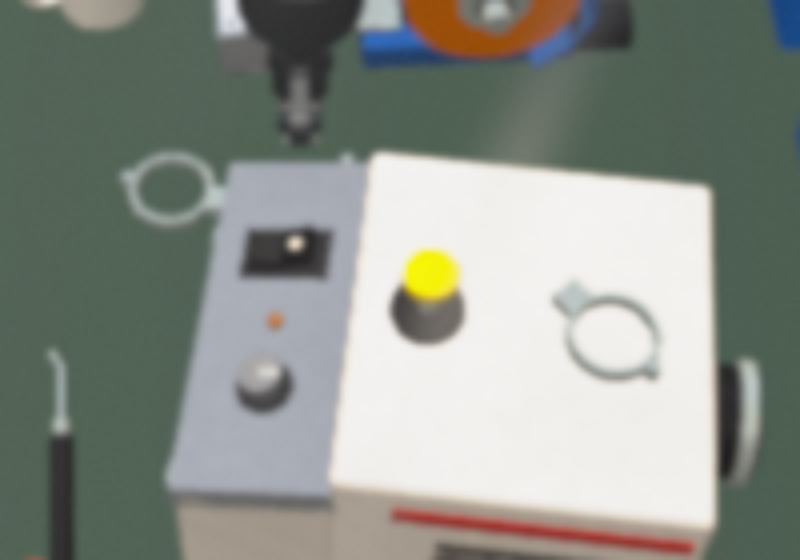

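The knob is back up and the dot half of the rocker is still raised. Descending on the rocker, biased slightly outward.

Call:
jog_arm(motion="0 -0.006 -0.004 0.1 0 0 0; 0 -0.006 -0.004 0.18 0 0 0; 0 -0.006 -0.004 0.21 0 0 0; 0 -0.006 -0.004 0.22 0 0 0; 0 -0.006 -0.004 0.22 0 0 0")

```text
time: 7.12
tool_pos: [0.517, -0.1791, 0.2231]
tool_rot: [0.001, -0.001, 1.0, -0.0]
contact_force: [-0.6, -0.6, -0.3]
gripper_width: -0.001
grasp_force: 0.0
```

Call:
jog_arm(motion="0 0 0 0.005 0 0 0; 0 0 0 0.01 0 0 0; 0 0 0 0.015 0 0 0; 0 0 0 0.02 0 0 0; 0 0 0 0.02 0 0 0")

```text
time: 7.75
tool_pos: [0.5171, -0.1789, 0.213]
tool_rot: [0.001, -0.001, 1.0, -0.001]
contact_force: [2.8, -0.2, 3.2]
gripper_width: -0.003
grasp_force: 1.9
```

Contact. I'll press in small steps.

Call:
jog_arm(motion="0 0 0 0.003 0 0 0; 0 0 0 0.006 0 0 0; 0 0 0 0.009 0 0 0; 0 0 0 0.012 0 0 0; 0 0 0 0.012 0 0 0")

```text
time: 8.38
tool_pos: [0.5169, -0.179, 0.2103]
tool_rot: [0.001, -0.001, 1.0, -0.001]
contact_force: [-4.1, 2.1, 18.5]
gripper_width: 0.002
grasp_force: 9.2
```

Call:
jog_arm(motion="0 0 0 -0.05 0 0 0; 0 0 0 -0.15 0 0 0; 0 0 0 -0.24 0 0 0; 0 0.1 0.05 -0.24 0 0 0; 0 0.2 0.15 -0.24 0 0 0")

```text
time: 9.0
tool_pos: [0.42, -0.1093, 0.3246]
tool_rot: [-0.002, 0.001, 1.0, 0.001]
contact_force: [-0.1, 1.4, 1.0]
gripper_width: -0.0
grasp_force: 0.0
```

```bash
python3 - <<'E'
from h import *
f=grab_frame('scene');g=grab_frame('top');print(state()['tool_pos'])
a=cv2.resize(f['color'][215:285,270:350,::-1],(400,350),interpolation=3);b=cv2.resize(g['color'][170:240,340:420,::-1],(400,350),interpolation=3)
cv2.imwrite('pics/s3.png',np.hstack([a,b]))
for c,F in(('scene',f),('top',g)):
  W=cloud(F);W0=np.load(c+'.npy')
  for d in(-18,-10,0,10,18):
    x,y=.498+d/1000*.993,-.176-d/1000*.12
    z=lambda W:np.nanmedian(W[np.hypot(W[...,0]-x,W[...,1]-y)<.007][:,2])
    print(c,d,z(W0).round(4),z(W).round(4))
  print([(np.round(d['at'],3),round(d['p'],2)) for d in place_of(c,'rocker_on')[:2]])
E
```

```text
[ 0.41795843 -0.10662867  0.32397379]
scene -18 0.2021 0.21
scene -10 0.2044 0.2086
scene 0 0.2078 0.2063
scene 10 0.2111 0.2089
scene 18 0.2121 0.2099
[(array([ 0.515, -0.176,  0.203]), 0.43)]
top -18 0.2043 nan
top -10 0.2064 nan
top 0 0.2084 nan
top 10 0.2136 nan
top 18 0.2151 nan
[]
  return np.nanmean(a, axis, out=out, keepdims=keepdims)
```

View pics/s3.png

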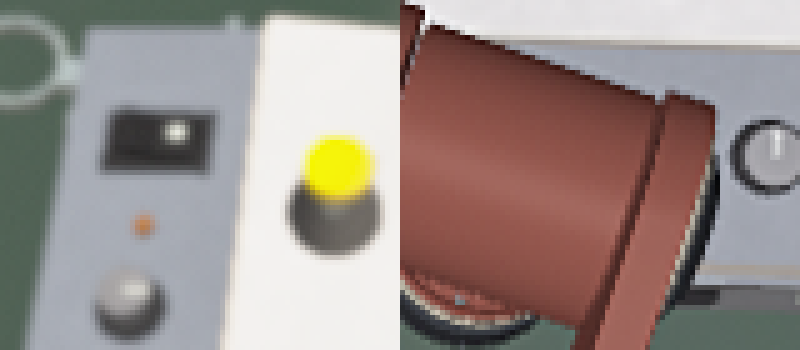

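The rocker has visibly flipped, but the long fingertip may have met the frame. I'll press once more, nearer the pivot, to be sure it reached its stop.

Call:
jog_arm(motion="0 -0.09 -0.073 0 0 0 0; 0 -0.18 -0.146 0 0 0 0; 0 -0.18 -0.146 0.1 0 0 0; 0 -0.18 -0.146 0.2 0 0 0; 0 -0.18 -0.146 0.21 0 0 0")

```text
time: 9.82
tool_pos: [0.5096, -0.1819, 0.2145]
tool_rot: [-0.005, -0.0, 1.0, 0.003]
contact_force: [0.3, 0.2, -0.4]
gripper_width: -0.004
grasp_force: 0.0
```

Call:
jog_arm(motion="0 0 0 0.01 0 0 0; 0 0 0 0.018 0 0 0; 0 0 0 0.022 0 0 0; 0 0 0 0.026 0 0 0; 0 0 0 0.026 0 0 0")

```text
time: 10.45
tool_pos: [0.5128, -0.1828, 0.2106]
tool_rot: [0.002, -0.001, 1.0, -0.001]
contact_force: [-1.9, 2.2, 6.0]
gripper_width: 0.002
grasp_force: 3.2
```

Call:
jog_arm(motion="0 0 0 -0.014 0 0 0; 0 0.01 0.01 -0.014 0 0 0; 0 0.01 0.01 -0.004 0 0 0; 0 0.01 0.01 0.002 0 0 0; 0 0.01 0.01 0.006 0 0 0")

```text
time: 11.08
tool_pos: [0.5072, -0.1774, 0.2091]
tool_rot: [0.0, -0.001, 1.0, -0.0]
contact_force: [-10.3, 5.1, 23.6]
gripper_width: 0.002
grasp_force: 12.6
```

Call:
jog_arm(motion="0 0 0 0.001 0 0 0; 0 0 0 0.002 0 0 0; 0 0 0 0.002 0 0 0; 0 0 0 0.002 0 0 0; 0 0 0 0.002 0 0 0")

```text
time: 11.7
tool_pos: [0.5072, -0.1773, 0.2091]
tool_rot: [0.001, -0.001, 1.0, -0.0]
contact_force: [-11.2, 5.3, 21.9]
gripper_width: -0.003
grasp_force: 11.9
```

The cap is at a hard stop: 22 N gave no further motion, and the height is consistent with the 0.17 slope. Next is lifting and crossing to the green button.

Call:
jog_arm(motion="0 0 0 -0.1 0 0 0; 0 0 0 -0.2 0 0 0; 0 0 0 -0.25 0 0 0; 0 0.01 0.11 -0.25 0 0 0; 0 0.02 0.22 -0.25 0 0 0")

```text
time: 12.32
tool_pos: [0.4965, -0.0666, 0.3284]
tool_rot: [-0.0, 0.0, 1.0, 0.0]
contact_force: [0.7, -0.5, -0.9]
gripper_width: -0.0
grasp_force: 0.0
```

Call:
jog_arm(motion="0 0.01 0.12 0 0 0 0; 0 0.02 0.24 0 0 0 0; 0 0.04 0.36 0 0 0 0; 0 0.05 0.48 0 0 0 0; 0 0.066 0.6 0 0 0 0")

```text
time: 12.95
tool_pos: [0.4627, 0.2344, 0.3279]
tool_rot: [-0.0, -0.001, 1.0, -0.0]
contact_force: [0.7, -0.0, 0.7]
gripper_width: -0.002
grasp_force: 0.0
```

Call:
jog_arm(motion="0 0 0.05 0 0 0 0; 0 0 0.096 0 0 0 0; 0 0 0.096 0 0 0 0; 0 0 0.096 0 0 0 0; 0 0 0.096 0 0 0 0")

```text
time: 13.58
tool_pos: [0.4635, 0.2797, 0.3286]
tool_rot: [-0.0, -0.0, 1.0, -0.0]
contact_force: [0.1, -0.0, 0.5]
gripper_width: 0.0
grasp_force: 0.0
```

```bash
python3 - <<'E'
from h import *
f=grab_frame('scene');g=grab_frame('top');print(state()['tool_pos'])
a=cv2.resize(f['color'][215:285,270:350,::-1],(400,350),interpolation=3);b=cv2.resize(g['color'][170:240,340:420,::-1],(400,350),interpolation=3)
cv2.imwrite('pics/s4.png',np.hstack([a,b]))
for c,F in(('scene',f),('top',g)):
  W=cloud(F);W0=np.load(c+'.npy')
  for d in(-18,-10,0,10,18):
    x,y=.498+d/1000*.993,-.176-d/1000*.12
    z=lambda W:np.nanmedian(W[np.hypot(W[...,0]-x,W[...,1]-y)<.007][:,2])
    print(c,d,z(W0).round(4),z(W).round(4))
  print([(np.round(d['at'],3),round(d['p'],2)) for t in('rocker_on','start_top','stop_top') for d in place_of(c,t)[:2]])
E
```

```text
[0.46354284 0.27982211 0.32885039]
scene -18 0.2021 0.2081
scene -10 0.2044 0.2077
scene 0 0.2078 0.2074
scene 10 0.2111 0.2082
scene 18 0.2121 0.2084
[(array([ 0.518, -0.172,  0.203]), 0.57), (array([0.465, 0.283, 0.076]), 0.56), (array([0.468, 0.19 , 0.083]), 0.45)]
top -18 0.2043 0.2085
top -10 0.2064 0.209
top 0 0.2084 0.209
top 10 0.2136 0.2104
top 18 0.2151 0.2099
[(array([ 0.512, -0.18 ,  0.21 ]), 0.66), (array([0.457, 0.283, 0.075]), 0.4), (array([0.469, 0.189, 0.087]), 0.66)]
```

View pics/s4.png

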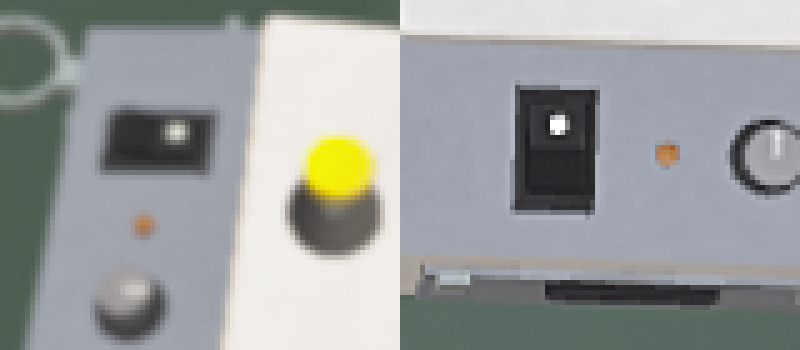

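The profile slope changed by about 0.26 rad (0.29 to 0.03), so the rocker is fully on. Now the green button.

Call:
jog_arm(motion="0 0 0.002 0.11 0 0 0; 0 0 0.002 0.22 0 0 0; 0 0 0.002 0.33 0 0 0; 0 0 0.002 0.43 0 0 0; 0 0 0.002 0.48 0 0 0")

```text
time: 14.6
tool_pos: [0.4613, 0.2806, 0.0851]
tool_rot: [-0.002, -0.001, 1.0, -0.001]
contact_force: [-0.5, 0.0, -0.2]
gripper_width: 0.002
grasp_force: 0.0
```

Call:
jog_arm(motion="0 0 0 0.01 0 0 0; 0 0 0 0.02 0 0 0; 0 0 0 0.03 0 0 0; 0 0 0 0.036 0 0 0; 0 0 0 0.036 0 0 0")

```text
time: 15.22
tool_pos: [0.4644, 0.2819, 0.0719]
tool_rot: [0.001, -0.001, 1.0, 0.0]
contact_force: [1.3, 0.5, 2.5]
gripper_width: -0.001
grasp_force: 1.1
```

Call:
jog_arm(motion="0 0 0 0.004 0 0 0; 0 0 0 0.008 0 0 0; 0 0 0 0.012 0 0 0; 0 0 0 0.014 0 0 0; 0 0 0 0.014 0 0 0")

```text
time: 15.85
tool_pos: [0.4647, 0.282, 0.0672]
tool_rot: [0.001, -0.001, 1.0, 0.0]
contact_force: [-4.1, -2.5, 18.6]
gripper_width: 0.003
grasp_force: 9.3
```

The button is at its end stop (18.6 N, against 4.2 N needed). I'll retreat upward and check.

Call:
jog_arm(motion="0 0 0 0 0 0 0; 0 0 0 -0.1 0 0 0; 0 0 0 -0.2 0 0 0; 0 0 0 -0.3 0 0 0; 0 0 0 -0.4 0 0 0")

```text
time: 16.48
tool_pos: [0.4623, 0.2812, 0.264]
tool_rot: [-0.001, -0.001, 1.0, -0.0]
contact_force: [0.6, 0.7, 0.7]
gripper_width: -0.0
grasp_force: 0.0
```

Call:
jog_arm(motion="0 0 0 -0.1 0 0 0; 0 0 0 -0.1 0 0 0; 0 0 0 -0.1 0 0 0; 0 0 0 -0.1 0 0 0; 0 0 0 -0.1 0 0 0")

```text
time: 17.1
tool_pos: [0.4628, 0.2812, 0.3118]
tool_rot: [-0.002, -0.001, 1.0, -0.001]
contact_force: [0.2, -1.4, 0.3]
gripper_width: 0.003
grasp_force: 0.0
```

```bash
python3 - <<'E'
from h import *
g=grab_frame('top');f=grab_frame('scene');s=state();print(s['time'],s['tool_pos'],s['contact_force'])
cv2.imwrite('pics/s5.png',g['color'][:,:,::-1])
W=cloud(f);W0=np.load('scene.npy')
for n,p in dict(start=(.463,.281),stop=(.469,.190),shaker=(.594,-.238)).items():
  z=lambda W:np.nanmedian(W[np.hypot(W[...,0]-p[0],W[...,1]-p[1])<.01][:,2])
  print(n,z(W0),z(W))
E
```

```text
17.2 [0.46303612 0.28136569 0.31266342] [ 1.13613388 -0.06922011 -0.05507667]
start 0.07149500308207024 0.32396214715470506
stop 0.07977896078775448 0.08006441711788881
shaker 0.27151870404876943 0.27187246521898106
```

View pics/s5.png

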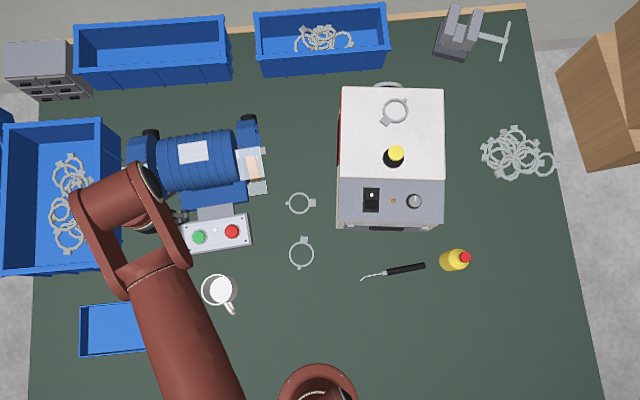

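The rings, knife, bottle and mug sit at the same pixels as before, green (198,237) and red (231,231) look up, and the rocker is on.

```bash
python3 -c "
from plant import *
print(job_done())"
```

```text
the job is handed in; nothing more can be done
None
```

I shook the filter, switched the extractor on, then pressed and released the green start button. I handed the job in at about 17 s of the 48 s allowed, with the loose things where they were; the hand-in call returned no verdict.

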